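# Assemble two suction-filter flasks

### The arm

A 6-joint arm with a two-finger parallel gripper is mounted at the origin on the work surface. World frame = base frame: x ahead of the robot, y to its left, z up, the work surface at z = 0. Lengths are in mm, angles in rad, forces in N, time in s.
With the tool pointing down it reaches from about 350 to 975 mm from the base axis. Payload 7.1 kg.
Tool frame: the origin (TCP) lies between the finger pads; the fingertips stand 14 mm ahead of it and the grasp point (between the pads) lies 5 mm behind it; z points along the fingers, y is the line along which they close (so a half turn about z gives the same grasp; the last joint's range is limited). The gripper opens to 88 mm and grips with 3 to 60 N. Pads are 20 mm wide; open, the fingers measure 115 mm over their backs; the gripper's body (75 mm by 178 mm) begins 61 mm behind the grasp point.
Start: joints at [-1.338, 0.423, 1.63, -0, 1.089, -0.019], TCP at [155.736, -605.269, 236.675] pointing down, gripper open.
Joint ranges: [-3, 3], [-0.9, 2.11], [0.09, 2.58], [-1.31, 4.45], [0.11, 2.69], [-2.54, 2.54]. Speed limits (rad/s): [2.39, 2.39, 3.01, 3.14, 3.14, 3.14].

### API

Orientations are given as a unit quaternion [w, x, y, z].
In Python, from station import env gives the robot as it stands.
- The arm moves only by the tool carry_out, never from a script. Its arguments are lists of equal length, an entry for each row: "gripper": the finger opening in mm, from 0 to 87.8; "offset": the shift along the tool's x, y, z in mm, a list of three; "turn": the turn about the tool's z in rad. In form: {"gripper": [gripper, ...], "offset": [[tx, ty, tz], ...], "turn": [turn, ...]}. A call has 1 to 12 rows; each row is the pose to reach, as a shift and turn from the pose commanded when the call began, along the tool's axes at that moment; what a row does not reach only later rows make up. A row lasts 1/10 s, in which the tool goes at most 50 mm and 8.59 degrees, less where a joint would pass 70% of its speed; a pose out of reach is approached as far as the arm can. A call with a gripper value outside its range is refused whole. The fingers move at their own pace and stop on an object; "grip_force" is the grip in N (left out, the last holds). Time passes only in rows, so rows that repeat a pose let the fingers close. It gives the time, the measured TCP pose, the force, the opening and the grip force at its end, in the units of the state.
- env.read_state(): the state, without advancing time (a new reading comes with each control period).
- env.grab_frame(name): name is "scene" or "top" or "wrist"; returns a dict with "img" (400x640x3 uint8, blue, green, red), "depth" (400x640 float32, mm along the optical axis (not along the pixel's ray), 0 where there is no reading), "vfov" (degrees; the focal length in pixels is half the picture's height over the tangent of half this angle, whatever the lens; pixels are square), "cx", "cy" (the principal point, pixels), "k1" (the pictures are not rectified: a ray, as slopes to the right and down, at radius r is drawn at 1 + k1 r^2 times it, then the intrinsics apply), "origin" and "rotation" of the camera in the world; the wrist camera has in their place "T_tool_cam" (4x4, takes a point from camera to tool coordinates, whose origin is the TCP and whose axes are the flange's). Camera axes: x right, y up, looking along -z (the intrinsics and any distortion apply to the point x, -y, -z); pixel columns grow to the right and rows downward; lengths in mm; the calibration is good to about 2 mm. A picture is of the moment at which its call begins: read the wrist's pose just before it.
- env.job_done(): hands the job in; it is judged then, once.
The state is a dict: "time_s": time; "joint_positions": joint angles; "joint_vel": joint speeds; "joint_torque": joint torques, N m; "ee_pos": TCP position; "eef_rot": TCP orientation; "wrist_force": force on the tool from outside, world axes, zero at the start; "moment": the same for the moment, N m; "opening": opening from 0.0 (shut) to 1.0 (fully open); "grasp_force": force on a finger pad.
Only numpy, scipy, OpenCV 4.12 (cv2) and the standard library are available. Lean on these libraries where they do the work, as an engineer would, in place of code of your own. Each camera call takes 0.05 s, during which the arm holds its last target. There are 200 camera calls.

### The job

Set up both suction-filter flasks. First seat a red rubber adapter squarely in each flask's neck, plug down and collar resting on the rim, the large adapter in the large flask and the small one in the small flask; leave the funnels in their rack until both adapters are in. Then stand the large porcelain funnel in the large flask's adapter and the small funnel in the small one's, stem down, upright and fully home, without shifting the flasks or disturbing the bottles.

Things in the scene. Friction and masses are not known exactly. Their poses are not given: they have to be found in the camera images.
- flask_large: The larger conical suction flask, clear glass, loose; base 86 mm across, sides narrow from 14 mm up to a straight neck 43 mm across, from 100 mm up to the open rim at 150 mm; neck bore 35 mm, clear to the bottom of the neck. A 12 mm thick hose nipple sticks out of the neck along +x, 115 to 121 mm up, to 64 mm from the axis. Origin: centre of the underside, z up. 0.24 kg.
- flask_small: The smaller conical suction flask, clear glass, loose; base 66 mm across, sides narrow from 14 mm up to a straight neck 31 mm across, from 66 mm up to the open rim at 105 mm; neck bore 24 mm, clear to the bottom of the neck. A 12 mm thick hose nipple sticks out of the neck along +x, 78 to 84 mm up, to 58 mm from the axis. Origin: centre of the underside, z up. 0.14 kg.
- adapter_large: The larger of two red-brown rubber adapters (rigid), loose, plug down on the bench: round collar 54 mm across, 14 mm high, on a tapered plug 16 mm long (32 mm across at its top, 27 at the foot); bore right through, 26 mm at the top, 21 at the foot; 30 mm high in all. Origin: centre of the foot, z up. Seated, collar on the rim, its origin is 134 mm above the flask's. Grip the collar. 0.035 kg.
- adapter_small: The smaller of two red-brown rubber adapters (rigid), loose, plug down on the bench: round collar 37 mm across, 12 mm high, on a tapered plug 14 mm long (22 mm across at its top, 18 at the foot); bore right through, 17 mm at the top, 13 at the foot; 26 mm high in all. Origin: centre of the foot, z up. Seated, collar on the rim, its origin is 91 mm above the flask's. Grip the collar. 0.016 kg.
- rack: Grey plastic funnel rack, fixed: a board 240 mm (its x) by 90 mm (its y), 8 mm thick, top 70 mm above the bench, on an upright panel at either end of its length; the funnels stand in two 29 mm holes on its x axis, 55 mm either side of the middle, in either order. Origin: centre of its footprint on the bench, z up.
- funnel_large: The larger of two white porcelain Buchner funnels, loose, stem down in the rack: bowl 62 mm across, from 66 to 98 mm (rim) above the stem tip; below it a conical shoulder narrows to the stem (16 mm across 40 mm up, 12 mm at the tip). Origin: centre of the tip, z up. It is 23 mm above the bench in the rack; seated in the adapter, 118 mm above the flask's origin. Grip the bowl. 0.16 kg.
- funnel_small: The smaller of two white porcelain Buchner funnels, loose, stem down in the rack: bowl 44 mm across, from 53 to 80 mm (rim) above the stem tip; below it a conical shoulder narrows to the stem (11 mm across 35 mm up, 9 mm at the tip). Origin: centre of the tip, z up. It is 25 mm above the bench in the rack; seated in the adapter, 78 mm above the flask's origin. Grip the bowl. 0.07 kg.
- dropper_1: Bystander, to be left alone: a dropper bottle of dark brown, nearly black glass with a red rubber bulb, 43 mm across, 109 mm high, loose. Origin: centre of its underside.
- dropper_2: Bystander, to be left alone: a dropper bottle of amber glass with a red rubber bulb, 43 mm across, 109 mm high, loose. Origin: centre of its underside.
- wash_bottle: Bystander, to be left alone: a white plastic wash bottle with a blue cap and bent spout, 62 mm across, 200 mm high, loose; the spout reaches 55 mm along its +x. Origin: centre of its underside.
There are look-alikes about, which are no part of the job. What is shaped like the adapter_large but green or turquoise is not meant. Leave any purple look-alike of the funnel_small alone.

How it is judged:
By the outcome, as a careful person would: the job done as asked, in the order asked, and still so for the second after the job is handed in, with the robot touching nothing.
It also fails if it takes over 141 s, if anything falls off the work surface, if the arm or the gripper's body presses on something with over 40 N, if the wrist force passes 120 N, or if a joint passes its speed limit or range.

## Working session

There is one attempt and no reset: what is moved stays moved. The work goes in short steps, Python scripts to look and compute and a tool call to move; the robot and the scene stay as the last step left them, time stands still between calls to the robot, and variables do not carry over. Pictures are saved under pics/ and viewed, at most 14 in all, crops included, and the job is handed in when it is done.

Besides the shell and the picture viewer there is one more tool, called after "Emit:" as name(argument=value, ...) on one line, values as JSON. carry_out: Moves the arm, as the interface text tells. Its arguments: {"type":"object","properties":{"gripper":{"type":"array","items":{"type":"number"}},"offset":{"type":"array","items":{"type":"array","items":{"type":"number"}}},"turn":{"type":"array","items":{"type":"number"}},"grip_force":{"type":"number"}},"required":["gripper","offset","turn"]}

```bash
mkdir -p pics
cat > h.py <<'E'
import numpy as np, cv2
from station import env
def K(f):
    h=f["img"].shape[0]; return h/2/np.tan(np.radians(f["vfov"])/2)
def cloud(f,R=None,o=None):
    """world points HxWx3 (nan where no depth)"""
    h,w=f["depth"].shape; F=K(f)
    cam=np.array([[F,0,f["cx"]],[0,F,f["cy"]],[0,0,1.]])
    u,v=np.meshgrid(np.arange(w),np.arange(h))
    p=cv2.undistortPoints(np.stack([u,v],-1).reshape(-1,1,2).astype(float),cam,np.array([f["k1"],0,0,0,0.])).reshape(h,w,2)
    d=np.where(f["depth"]>0,f["depth"],np.nan)
    c=np.stack([p[...,0]*d,-p[...,1]*d,-d],-1)
    R=np.array(f["rotation"]) if R is None else R; o=np.array(f["origin"]) if o is None else o
    return c@R.T+o
E
python3 - <<'E'
from h import *
print(env.read_state())
for n in("top","scene","wrist"):
    f=env.grab_frame(n); cv2.imwrite(f"pics/{n}0.png",f["img"]); np.save(f"{n}0.npy",f,allow_pickle=True)
    print(n,{k:v for k,v in f.items() if k not in("img","depth")})
E
```

```text
{'time_s': 0.0, 'joint_positions': array([-1.33801130e+00,  4.23842477e-01,  1.63065882e+00,  1.67205256e-05,
        1.08856864e+00, -1.89853362e-02]), 'joint_vel': array([-0.00044842,  0.00036953, -0.00286682, -0.00044564, -0.0003384 ,
        0.00121471]), 'joint_torque': array([-2.81791465e-03, -5.44627047e+01, -2.73660815e+01,  6.42630877e-02,
        2.28394236e-02, -1.10833398e-04]), 'ee_pos': array([ 155.61955736, -604.78900327,  235.91289307]), 'eef_rot': array([-7.35215436e-04,  9.92087136e-01,  1.25549072e-01, -7.14486382e-05]), 'wrist_force': array([ 0.00617639, -0.10277092, -0.40532621]), 'moment': array([0.06634399, 0.00712932, 0.02942431]), 'grasp_force': 0.0, 'opening': 1.0023091731177007}
top {'vfov': 45.88992476422116, 'cx': 315.7253096011118, 'cy': 196.55103247723937, 'k1': -0.09141981048496324, 'origin': array([ 388.35949544,  -54.48029044, 1042.56059178]), 'rotation': array([ 0.73741428,  0.07798268, -0.0672725 , -0.66754273])}
scene {'vfov': 49.59054017360422, 'cx': 319.2423430372855, 'cy': 197.15165086872852, 'k1': -0.11646580502113776, 'origin': array([1068.66259866,  483.8124928 ,  750.24638302]), 'rotation': array([0.31494647, 0.14299724, 0.36016783, 0.86639462])}
wrist {'vfov': 62.591953599074216, 'cx': 321.81577918478155, 'cy': 198.33180091278393, 'k1': -0.05717821212065033, 'T_tool_cam': array([[ 6.60870264e-04,  9.54966071e-01,  2.96714284e-01,
         8.29516477e+01],
       [ 9.99999292e-01, -3.37600984e-04, -1.14073480e-03,
         3.43945812e-01],
       [-9.89192000e-04,  2.96714828e-01, -9.54965618e-01,
        -1.48486267e+02],
       [ 0.00000000e+00,  0.00000000e+00,  0.00000000e+00,
         1.00000000e+00]])}
```

View pics/top0.png

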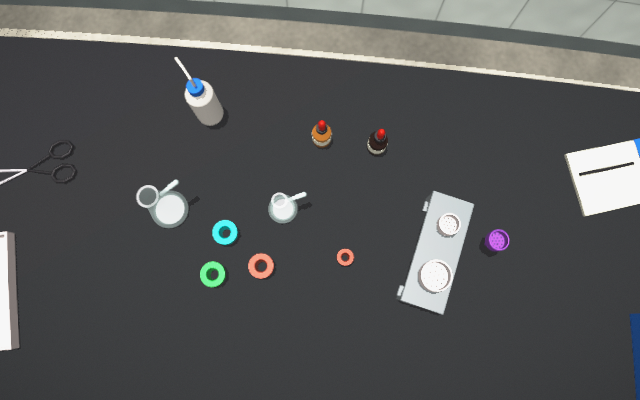

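View pics/scene0.png

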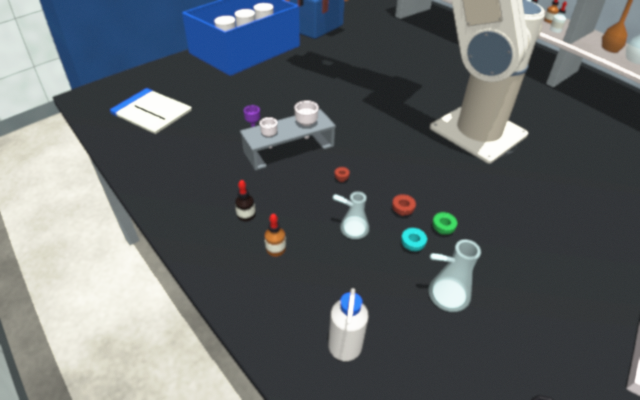

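Candidates in top view: red large adapter (261,266), not cyan (225,232) or green (212,274). The red small adapter is at (345,257). Large funnel (435,276), small white funnel (449,224), not purple (497,240). Large flask rim (148,197), small flask rim (280,200).

```bash
cat >> h.py <<'E'
from scipy.spatial.transform import Rotation as Ro
def rot(q): return Ro.from_quat(np.array(q)[[1,2,3,0]]).as_matrix()
def campose(f,s=None):
    if "origin" in f: return rot(f["rotation"]),np.array(f["origin"])
    Rt=rot(s["eef_rot"]);T=f["T_tool_cam"]; return Rt@T[:3,:3],Rt@T[:3,3]+s["ee_pos"]
def cam(f):
    F=K(f); return np.array([[F,0,f["cx"]],[0,F,f["cy"]],[0,0,1.]]),np.array([f["k1"],0,0,0,0.])
def onplane(f,uv,z,s=None):
    R,o=campose(f,s); C,D=cam(f)
    p=cv2.undistortPoints(np.array(uv,float).reshape(-1,1,2),C,D).reshape(-1,2)
    d=np.c_[p[:,0],-p[:,1],-np.ones(len(p))]@R.T
    return o+d*((z-o[2])/d[:,2])[:,None]
def proj(f,P,s=None):
    R,o=campose(f,s);C,D=cam(f); c=(np.array(P,float).reshape(-1,3)-o)@R; q=c[:,:2]/-c[:,2:]; q[:,1]*=-1
    return cv2.projectPoints(np.c_[q,np.ones(len(q))],np.zeros(3),np.zeros(3),C,D)[0].reshape(-1,2)
def circ(xy):
    A=np.c_[2*xy,np.ones(len(xy))]; c=np.linalg.lstsq(A,(xy**2).sum(1),rcond=None)[0]
    return c[:2],np.sqrt(c[2]+c[:2]@c[:2])
def rim(f,mask,z,s=None):
    """outer contour hull of mask -> circle in plane z"""
    cs=cv2.findContours(mask.astype(np.uint8),cv2.RETR_EXTERNAL,cv2.CHAIN_APPROX_NONE)[0]
    c=max(cs,key=cv2.contourArea).reshape(-1,2); return circ(onplane(f,c,z,s)[:,:2])
E
python3 - <<'E'
from h import *
f=np.load("top0.npy",allow_pickle=True).item(); g=np.load("scene0.npy",allow_pickle=True).item()
hsv=cv2.cvtColor(f["img"],cv2.COLOR_BGR2HSV)
def win(u,v,r):
    m=np.zeros((400,640),bool); m[v-r:v+r,u-r:u+r]=1; return m
red=((hsv[...,0]<12)|(hsv[...,0]>170))&(hsv[...,1]>110)&(hsv[...,2]>80)
print("AL",rim(f,red&win(261,266,22),30-7)); print("AS",rim(f,red&win(345,257,16),26-6))
P=cloud(f,*campose(f))
for n,u,v,r,z in(("FL",435,276,22,121),("FS",449,224,16,105)):
    m=win(u,v,r)&(P[...,2]>z-15); print(n,rim(f,m,z),np.nanmax(P[...,2][win(u,v,r)]))
m=(P[...,2]>60)&(P[...,2]<80)&(np.hypot(P[...,0]-P[245,435,0],P[...,1]-P[245,435,1])<180)
cs=max(cv2.findContours(m.astype(np.uint8),0,1)[0],key=cv2.contourArea)
print("rack",cv2.minAreaRect(onplane(f,cs.reshape(-1,2),70)[:,:2].astype(np.float32)))
for n,uv,z in(("flaskL base",(170,209),0),("neck",(148,197),150),("nip",(177,182),118),("flaskS base",(283,208),0),("neck",(280,200),105),("nip",(304,195),81),
  ("d1",(377,148),0),("d1bulb",(381,132),105),("d2",(321,141),0),("d2b",(321,125),105),("wash base",(211,120),0),("washcap",(195,87),190)):
    print(n,onplane(f,uv,z)[0].round())
for n,uv,z in(("S flaskL neck",(467,249),150),("S flaskL base",(451,297),0),("S flaskS neck",(358,198),105),("d1",(246,214),0),("d2",(275,247),0),("wash",(346,350),0)): print(n,onplane(g,uv,z)[0].round())
# local depth around flask rims
for u,v in((148,197),(280,200)): print(np.nanmax(P[v-12:v+12,u-12:u+12,2]), f["depth"][v,u],P[v,u])
a=cv2.resize(f["img"][170:290,130:290],None,fx=4,fy=4,interpolation=2); cv2.imwrite("pics/cropA.png",a)
E
```

```text
AL (array([437.85653129,  74.10480753]), np.float64(26.580689236830548))
AS (array([ 474.82931725, -103.9573085 ]), np.float64(17.740899789125923))
FL (array([ 447.39966115, -278.14321406]), np.float64(30.743529927738084)) 124.43868003318426
FS (array([ 553.65770951, -302.50622498]), np.float64(22.36883370000172)) 109.03575799373789
rack ((501.51153564453125, -291.7670593261719), (92.4615478515625, 240.70831298828125), 76.85286712646484)
flaskL base [544. 298.   0.]
neck [540. 295. 150.]
nip [583. 253. 118.]
flaskS base [572.  43.   0.]
neck [569.  41. 105.]
nip [589.  -5.  81.]
d1 [ 733. -157.    0.]
d1bulb [ 734. -153.  105.]
d2 [737. -27.   0.]
d2b [737. -26. 105.]
wash base [764. 236.   0.]
washcap [761. 225. 190.]
S flaskL neck [541. 297. 150.]
S flaskL base [540. 304.   0.]
S flaskS neck [569.  46. 105.]
d1 [ 732. -155.    0.]
d2 [738. -31.   0.]
wash [783. 249.   0.]
153.84078293734206 965.3608 [549.15535963 314.84091274  99.18738165]
109.20401043742186 1058.0225 [587.97597898  51.08161744   5.7919596 ]
```

View pics/cropA.png

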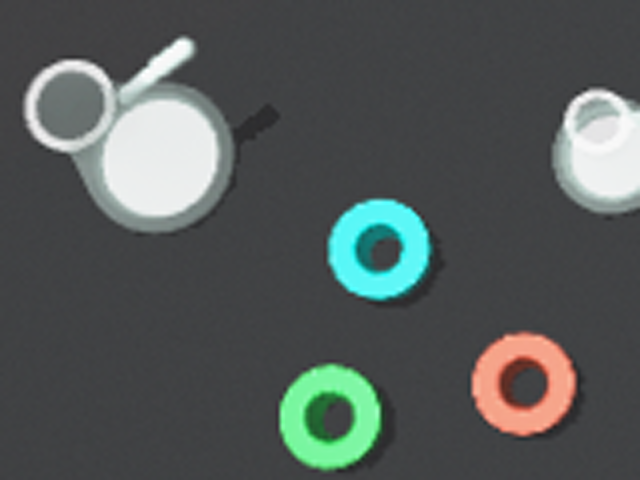

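The crop shows the red large adapter at crop (524,383), which is top (261,266), with cyan and green beside it. The flask rims are at about top (148,196) and (279,200). Next I'll go above the red large adapter.

```bash
cat >> h.py <<'E'
def to(x,y,z):
    s=env.read_state(); R=rot(s["eef_rot"]); d=R.T@(np.array([x,y,z])-s["ee_pos"])
    print("t%.1f"%s["time_s"],"at",s["ee_pos"].round(1),"offset",d.round(1),"F",s["wrist_force"].round(1),"open",round(s["opening"]*87.8,1),"grip",round(s["grasp_force"],1)); return d
E
python3 -c "
from h import *
to(438,74,200)
s=env.read_state();print(rot(s['eef_rot']).round(4))"
```

```text
t0.1 at [ 155.6 -604.9  236.1] offset [ 442.6 -587.1   36.8] F [-0.7  0.9  0.9] open 87.7 grip 0.0
[[ 9.685e-01  2.492e-01 -3.000e-04]
 [ 2.492e-01 -9.685e-01  1.100e-03]
 [-0.000e+00 -1.100e-03 -1.000e+00]]
```

Emit:
carry_out(gripper=[75,75,75,75,75,75,75,75,75,75,75,75], offset=[[443,-587,36],[443,-587,36],[443,-587,36],[443,-587,36],[443,-587,36],[443,-587,36],[443,-587,36],[443,-587,36],[443,-587,36],[443,-587,36],[443,-587,36],[443,-587,36]], turn=[0,0,0,0,0,0,0,0,0,0,0,0], grip_force=15)

```text
time_s: 1.35
ee_pos: [386.6, -50.1, 207.5]
eef_rot: [0.0, 0.992, 0.126, 0.0]
wrist_force: [1.4, -0.9, 0.3]
opening: 0.854
grasp_force: 0.0
```

```bash
python3 -c "
from h import *
to(438,74,200)"
```

```text
t1.4 at [386.6 -50.1 207.5] offset [  80.7 -107.3    7.5] F [ 1.4 -0.9  0.3] open 75.0 grip 0.0
```

Emit:
carry_out(gripper=[75,75,75,75,75,75], offset=[[80,-107,7],[80,-107,7],[80,-107,7],[80,-107,7],[80,-107,7],[80,-107,7]], turn=[0,0,0,0,0,0])

```text
time_s: 1.95
ee_pos: [436.3, 70.8, 200.2]
eef_rot: [0.0, 0.992, 0.125, -0.0]
wrist_force: [-0.4, -1.1, -0.1]
opening: 0.854
grasp_force: 0.0
```

```bash
cat >> h.py <<'E'
def snap(name):
    s=env.read_state(); f=env.grab_frame("wrist"); cv2.imwrite(f"pics/{name}.png",f["img"]); f["s"]=s; np.save(f"{name}.npy",f,allow_pickle=True); return f,s
def redmask(f):
    h=cv2.cvtColor(f["img"],cv2.COLOR_BGR2HSV); return ((h[...,0]<12)|(h[...,0]>170))&(h[...,1]>110)&(h[...,2]>60)
E
python3 -c "
from h import *
to(438,74,200)
f,s=snap('w1'); m=redmask(f)
n,l,st,c=cv2.connectedComponentsWithStats(m.astype(np.uint8))
for i in range(1,n):
  if st[i,4]>300: print(st[i],rim(f,l==i,30,s),rim(f,l==i,23,s))
"
```

```text
t1.9 at [436.3  70.8 200.2] offset [ 2.4 -2.7  0.1] F [-0.4 -1.1 -0.1] open 75.0 grip 0.0
[ 292  152   55   55 2090] (array([438.58148703,  73.92444338]), np.float64(27.036576170254577)) (array([436.86113768,  73.54616255]), np.float64(27.63067026695455))
[ 473  169   39   37 1127] (array([475.85034803, -99.02262786]), np.float64(19.62314668987332)) (array([ 474.94893412, -103.20119885]), np.float64(20.054340178784855))
[ 184  235   64   83 1852] (array([299.98904168, 158.8291336 ]), np.float64(42.07319727062513)) (array([295.22330104, 160.31652447]), np.float64(42.997701836965554))
[ 396  235   65   83 1904] (array([358.00561792, -71.98820995]), np.float64(42.149623082009825)) (array([354.51471715, -75.57273426]), np.float64(43.075807007567796))
[   0  280   77  118 3922] (array([153.22229573, 342.56316952]), np.float64(73.86353327701738)) (array([145.23154402, 348.08788026]), np.float64(75.48658971747176))
[ 568  280   72  112 3642] (array([ 324.68755833, -305.977436  ]), np.float64(69.63882829876114)) (array([ 320.46453592, -314.70357355]), np.float64(71.16905226397743))
[192 353  27  47 630] (array([161.61609755, 147.98666968]), np.float64(27.58691634211659)) (array([153.80978887, 149.23581131]), np.float64(28.193103458477477))
[426 353  26  37 596] (array([ 239.88797653, -129.82322582]), np.float64(23.683748274182033)) (array([ 233.80159204, -134.67860045]), np.float64(24.204168276653256))
```

View pics/w1.png

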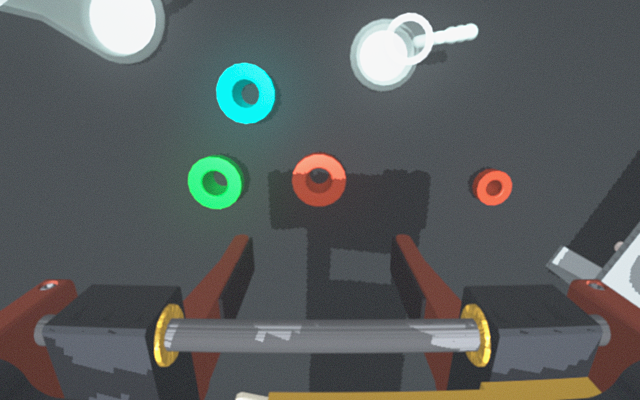

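The red adapter sits at (319,180), and its circle fit (r 27.0 mm) puts it at (438.6, 73.9). Cyan is at (246,93) and green at (216,182); both are clear of the fingers.

```bash
python3 -c "
from h import *
to(438.6,73.9,18)"
```

```text
t2.0 at [436.4  70.6 200.2] offset [  3.1  -2.7 182.2] F [-0.2 -0.9 -1.1] open 75.1 grip 0.0
```

Emit:
carry_out(gripper=[75,75,75,75,75,75,75], offset=[[3,-2.7,50],[3,-2.7,100],[3,-2.7,140],[3,-2.7,160],[3,-2.7,172],[3,-2.7,172],[3,-2.7,172]], turn=[0,0,0,0,0,0,0])

```text
time_s: 2.7
ee_pos: [439.8, 74.4, 29.1]
eef_rot: [-0.0, 0.992, 0.125, 0.0]
wrist_force: [-0.5, -0.0, -0.4]
opening: 0.85
grasp_force: 0.0
```

```bash
python3 -c "
from h import *
to(438.6,73.9,18)"
```

```text
t2.7 at [439.8  74.4  29.1] offset [-1.3  0.2 11.1] F [-0.5 -0.  -0.4] open 74.6 grip 0.0
```

Emit:
carry_out(gripper=[75,75,75,45,45,45,45,45,45], offset=[[-1,0,8],[-1,0,11],[-1,0,11],[-1,0,11],[-1,0,11],[-1,0,11],[-1,0,11],[-1,0,11],[-1,0,11]], turn=[0,0,0,0,0,0,0,0,0])

```text
time_s: 3.6
ee_pos: [438.4, 74.6, 17.4]
eef_rot: [-0.0, 0.992, 0.126, 0.0]
wrist_force: [0.1, 0.9, 0.6]
opening: 0.624
grasp_force: 15.0
```

```bash
python3 -c "
from h import *
to(438.6,73.9,18);to(438.6,73.9,18)"
```

```text
t3.6 at [438.4  74.6  17.4] offset [ 0.   0.7 -0.6] F [0.1 0.9 0.6] open 54.8 grip 15.0
t3.6 at [438.4  74.6  17.4] offset [ 0.   0.7 -0.6] F [0.1 0.9 0.6] open 54.8 grip 15.0
```

Emit:
carry_out(gripper=[45,45,45,45,45,45,45,45,45,45,45,45], offset=[[0,0,-20],[0,0,-60],[0,0,-110],[0,0,-160],[30,-40,-200],[65,-80,-240],[100,-125,-270],[130,-160,-290],[150,-180,-300],[154,-189,-302],[154,-189,-302],[154,-189,-302]], turn=[0,0,0,0,0,0,0,0,0,0,0,0])

```text
time_s: 4.8
ee_pos: [539.7, 296.0, 318.5]
eef_rot: [0.0, 0.992, 0.126, -0.001]
wrist_force: [-0.4, -0.1, -0.7]
opening: 0.626
grasp_force: 15.0
```

```bash
python3 -c "
from h import *
to(540,296,320)
f,s=snap('w2')"
```

```text
t4.8 at [539.7 296.  318.5] offset [ 0.3  0.1 -1.5] F [-0.4 -0.1 -0.7] open 54.9 grip 15.0
```

View pics/w2.png

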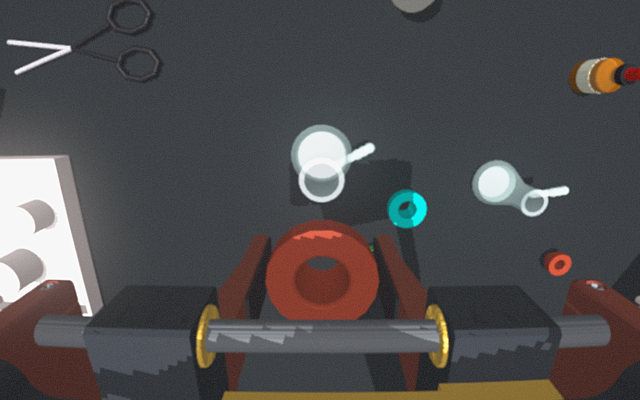

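The flask rim is at (321,180) with its nipple to the right at (365,150). The held red adapter is at (322,275) and level. I'll fit the rim circle next.

```bash
cat >> h.py <<'E'
def fitring(f,s,x0,y0,z,ro,ri,up=None):
    """search the centre of a bright ring lying in plane z; up: use only angles where the sample is on -up side"""
    g=cv2.GaussianBlur(cv2.cvtColor(f["img"],cv2.COLOR_BGR2GRAY),(0,0),.7).astype(np.float32)
    a=np.linspace(0,2*np.pi,120,endpoint=False)
    if up is not None: a=a[np.cos(a)*up[0]+np.sin(a)*up[1]<0.3]
    rr=[(np.linspace(ri+.5,ro-.5,4),1),(np.linspace(ro+1.5,ro+4,4),-1)]
    T=np.concatenate([np.c_[r*np.cos(a),r*np.sin(a)] for rs,_ in rr for r in rs]); W=np.concatenate([np.full(len(a),w) for rs,w in rr for r in rs])
    def sc(c):
        p=proj(f,np.c_[T+c,np.full(len(T),z)],s).astype(np.float32)
        return (cv2.remap(g,p[:,0].copy(),p[:,1].copy(),1).ravel()*W).sum()/len(W)
    c=np.array([x0,y0],float)
    for st,n in((2,6),(.5,5),(.2,4)):
        q=[c+np.array([i,j])*st for i in range(-n,n+1) for j in range(-n,n+1)]; v=[sc(k) for k in q]; c=q[int(np.argmax(v))]
    return c,max(v)
E
python3 -c "
from h import *
f=np.load('w2.npy',allow_pickle=True).item(); s=f['s']
for up in (None,(.97,.25)): print(fitring(f,s,540,296,150,21.5,17.5,up))
f=np.load('top0.npy',allow_pickle=True).item()
for up in (None,(.1,-1)): print(fitring(f,None,540,296,150,21.5,17.5,up),fitring(f,None,569,42,105,15.5,12,up))
a=onplane(np.load('w2.npy',allow_pickle=True).item(),(321,180),150,s);print(a)
to(540,296,170)
"
```

```text
(array([542. , 296.5]), np.float64(47.00440368652344))
(array([541.8, 296.5]), np.float64(72.24752764634682))
(array([542.8, 297.8]), np.float64(38.211588541666664)) (array([569.7,  43.8]), np.float64(29.847233072916666))
(array([542.5, 298.7]), np.float64(53.14344637158891)) (array([569. ,  44.7]), np.float64(37.366778306558096))
[[542.84757522 296.83623736 150.        ]]
t4.8 at [539.4 295.2 318.2] offset [  1.2  -0.7 148.2] F [ 0.3 -0.4 -0.1] open 55.0 grip 15.0
```

Emit:
carry_out(gripper=[45,45,45,45,45,45], offset=[[2.5,-0.4,40],[2.5,-0.4,80],[2.5,-0.4,115],[2.5,-0.4,135],[2.5,-0.4,138],[2.5,-0.4,138]], turn=[0,0,0,0,0,0])

```text
time_s: 5.45
ee_pos: [542.1, 295.8, 180.9]
eef_rot: [0.0, 0.992, 0.125, -0.001]
wrist_force: [0.6, 0.4, -0.7]
opening: 0.625
grasp_force: 15.0
```

```bash
python3 -c "
from h import *
to(541.8,296.6,152)
f,s=snap('w3')
to(541.8,296.6,152)
f=env.grab_frame('scene'); cv2.imwrite('pics/s3.png',cv2.resize(f['img'][170:320,380:540],None,fx=4,fy=4,interpolation=2))"
```

```text
t5.5 at [542.1 295.8 180.9] offset [-0.  -0.8 28.9] F [ 0.6  0.4 -0.7] open 54.9 grip 15.0
t5.5 at [542.8 296.4 182. ] offset [-1.  -0.4 30. ] F [ 1.   0.3 -0.2] open 54.8 grip 15.0
```

View pics/s3.png

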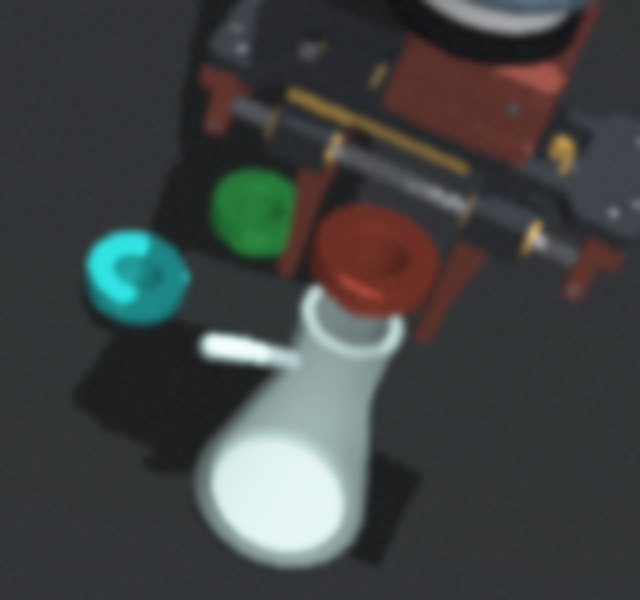

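The scene crop shows the adapter at (375,262) directly over the flask rim at (353,320), along the flask's vertical. I'll lower it gently.

Emit:
carry_out(gripper=[45,45,45,45,45,45,45,45], offset=[[-0.4,-0.5,6],[-0.4,-0.5,12],[-0.4,-0.5,16],[-0.4,-0.5,20],[-0.4,-0.5,23],[-0.4,-0.5,25],[-0.4,-0.5,27],[-0.4,-0.5,27]], turn=[0,0,0,0,0,0,0,0])

```text
time_s: 6.35
ee_pos: [542.0, 297.3, 154.0]
eef_rot: [0.0, 0.992, 0.126, -0.0]
wrist_force: [-0.2, -0.3, 0.4]
opening: 0.625
grasp_force: 15.0
```

```bash
python3 -c "
from h import *
to(541.8,296.6,152)"
```

```text
t6.3 at [542.  297.3 154. ] offset [-0.4  0.7  2. ] F [-0.2 -0.3  0.4] open 54.9 grip 15.0
```

Emit:
carry_out(gripper=[45,45,45,45], offset=[[0,0,1],[0,0,2],[0,0,2.5],[0,0,2.5]], turn=[0,0,0,0])

```text
time_s: 6.75
ee_pos: [542.1, 297.4, 151.8]
eef_rot: [-0.0, 0.992, 0.126, -0.0]
wrist_force: [0.4, 1.1, 0.0]
opening: 0.621
grasp_force: 15.0
```

Emit:
carry_out(gripper=[45,45,45], offset=[[0,0,0.8],[0,0,1.5],[0,0,1.5]], turn=[0,0,0])

```text
time_s: 7.05
ee_pos: [542.5, 297.7, 150.9]
eef_rot: [-0.0, 0.992, 0.126, 0.0]
wrist_force: [-0.7, -0.6, 4.1]
opening: 0.626
grasp_force: 15.0
```

Contact shows at 4 N. I'll release and retreat upward.

Emit:
carry_out(gripper=[58,65,75,75,75,75,75,75], offset=[[0,0,-0.5],[0,0,-0.5],[0,0,-0.5],[0,0,-15],[0,0,-50],[0,0,-100],[0,0,-150],[0,0,-150]], turn=[0,0,0,0,0,0,0,0])

```text
time_s: 7.85
ee_pos: [545.5, 299.2, 309.4]
eef_rot: [-0.002, 0.992, 0.126, 0.007]
wrist_force: [0.5, 0.8, 0.4]
opening: 0.856
grasp_force: 0.0
```

```bash
python3 -c "
from h import *
to(475,-103,196)
f,s=snap('w4'); m=redmask(f)
n,l,st,c=cv2.connectedComponentsWithStats(m.astype(np.uint8))
for i in range(1,n):
  if st[i,4]>300 and st[i,1]<230: print(st[i],rim(f,l==i,164,s))
"
```

```text
t7.8 at [545.5 299.2 309.4] offset [-170.   372.3  109.9] F [0.5 0.8 0.4] open 75.1 grip 0.0
[ 295  167   58   57 2234] (array([542.3119126 , 296.70138774]), np.float64(26.58303918321993))
```

View pics/w4.png

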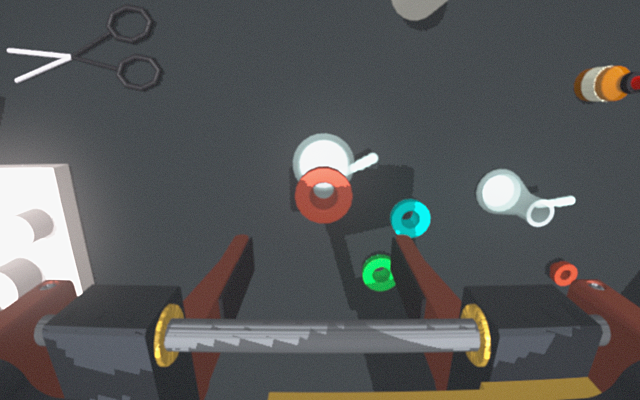

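The large adapter at (324,195) fits as a circle at (542.3, 296.7) at z=164, so it sits squarely in the neck. Next is the small red adapter at (565,273).

Emit:
carry_out(gripper=[58,58,58,58,58,58,58,58,58,58,58,58], offset=[[-170,372,110],[-170,372,110],[-170,372,110],[-170,372,110],[-170,372,110],[-170,372,110],[-170,372,110],[-170,372,110],[-170,372,110],[-170,372,110],[-170,372,110],[-170,372,110]], turn=[0,0,0,0,0,0,0,0,0,0,0,0])

```text
time_s: 9.1
ee_pos: [470.3, -104.3, 190.4]
eef_rot: [-0.0, 0.992, 0.126, -0.0]
wrist_force: [0.5, 0.6, 0.7]
opening: 0.654
grasp_force: 0.0
```

```bash
cat >> h.py <<'E'
def reds(f,s,z,vmax=232,amin=300):
    n,l,st,c=cv2.connectedComponentsWithStats(redmask(f).astype(np.uint8))
    for i in range(1,n):
        if st[i,4]>amin and st[i,1]+st[i,3]<vmax: print(st[i],[np.round(k,1) for k in rim(f,l==i,z,s)])
E
python3 -c "
from h import *
f,s=snap('w5');reds(f,s,26)
to(475,-103,17)
"
```

```text
[ 303  160   38   39 1067] [array([ 475.5, -103.7]), np.float64(18.5)]
t9.2 at [ 470.4 -104.1  190.5] offset [4.700e+00 1.000e-01 1.735e+02] F [0.7 0.4 0.4] open 58.3 grip 0.0
```

Emit:
carry_out(gripper=[58,58,58,58,58,58,58], offset=[[5,0.9,50],[5,0.9,100],[5,0.9,135],[5,0.9,155],[5,0.9,166],[5,0.9,166],[5,0.9,166]], turn=[0,0,0,0,0,0,0])

```text
time_s: 9.85
ee_pos: [476.0, -104.5, 25.1]
eef_rot: [0.0, 0.992, 0.126, 0.001]
wrist_force: [0.7, -0.4, 0.5]
opening: 0.661
grasp_force: 0.0
```

```bash
python3 -c "
from h import *
to(475.5,-103.7,17)
"
```

```text
t9.8 at [ 476.  -104.5   25.1] offset [-0.3 -0.9  8.1] F [ 0.7 -0.4  0.5] open 58.1 grip 0.0
```

Emit:
carry_out(gripper=[58,58,58,30,30,30,30,30,30], offset=[[-0.3,-0.6,5],[-0.3,-0.6,8],[-0.3,-0.6,8],[-0.3,-0.6,8],[-0.3,-0.6,8],[-0.3,-0.6,8],[-0.3,-0.6,8],[-0.3,-0.6,8],[-0.3,-0.6,8]], turn=[0,0,0,0,0,0,0,0,0])

```text
time_s: 10.75
ee_pos: [474.9, -104.4, 16.4]
eef_rot: [0.0, 0.992, 0.126, 0.0]
wrist_force: [0.3, -0.6, 1.3]
opening: 0.429
grasp_force: 15.0
```

```bash
python3 -c "
from h import *
to(566,42,275)
"
```

```text
t10.8 at [ 474.9 -104.4   16.4] offset [ 124.7 -119.1 -258.6] F [ 0.3 -0.6  1.3] open 37.7 grip 15.0
```

Emit:
carry_out(gripper=[30,30,30,30,30,30,30,30,30,30,30,30], offset=[[0,0,-20],[0,0,-60],[0,0,-110],[0,0,-155],[20,-20,-195],[50,-45,-230],[80,-75,-250],[105,-100,-258],[120,-115,-258],[125,-119,-258],[125,-119,-258],[125,-119,-258]], turn=[0,0,0,0,0,0,0,0,0,0,0,0])

```text
time_s: 11.95
ee_pos: [565.3, 41.3, 273.6]
eef_rot: [0.0, 0.992, 0.125, -0.001]
wrist_force: [-0.4, 0.1, -0.1]
opening: 0.435
grasp_force: 15.0
```

```bash
python3 -c "
from h import *
f,s=snap('w6')
for up in (None,(.97,.25),(-.5,.86)): print(fitring(f,s,569,42,105,15.5,12,up))
to(569,43,130)
cv2.imwrite('pics/w6c.png',cv2.resize(f['img'][100:330,220:420],None,fx=2.5,fy=2.5,interpolation=2))
"
```

```text
(array([567.5,  42.3]), np.float64(42.552720133463545))
(array([567.5,  42.3]), np.float64(70.85084211322624))
(array([568.2,  41.3]), np.float64(37.72563407790493))
t12.0 at [565.4  41.1 273.8] offset [  4.2  -1.  143.8] F [ 0.2  1.  -0.9] open 37.9 grip 15.0
```

View pics/w6c.png

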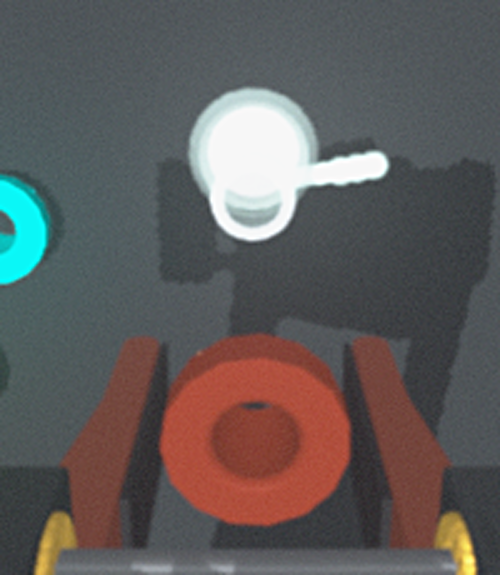

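The small flask rim is at crop (253,200), fitting to (567.6, 42.2). The adapter is held level at crop (256,435).

Emit:
carry_out(gripper=[30,30,30,30,30,30,30], offset=[[2.1,-0.3,40],[2.1,-0.3,80],[2.1,-0.3,115],[2.1,-0.3,135],[2.1,-0.3,144],[2.1,-0.3,144],[2.1,-0.3,144]], turn=[0,0,0,0,0,0,0])

```text
time_s: 12.7
ee_pos: [568.7, 42.5, 131.2]
eef_rot: [0.0, 0.992, 0.125, 0.001]
wrist_force: [-0.0, 0.5, 0.1]
opening: 0.433
grasp_force: 15.0
```

```bash
python3 -c "
from h import *
to(567.3,42,108)
f=env.grab_frame('scene'); P=proj(f,[[567.6,42.2,105],[567.3,42,139]]);print(P)
to(567.3,42,108)
u,v=P[0].astype(int);cv2.imwrite('pics/s6.png',cv2.resize(f['img'][v-50:v+40,u-50:u+50],None,fx=5,fy=5,interpolation=2))"
```

```text
t12.7 at [568.7  42.5 131.2] offset [-1.5  0.1 23.2] F [-0.   0.5  0.1] open 38.0 grip 15.0
[[357.19862832 196.93999694]
 [358.57193959 185.17105874]]
t12.8 at [569.   42.6 131.6] offset [-1.9  0.1 23.6] F [0.7 1.  0.6] open 38.0 grip 15.0
```

View pics/s6.png

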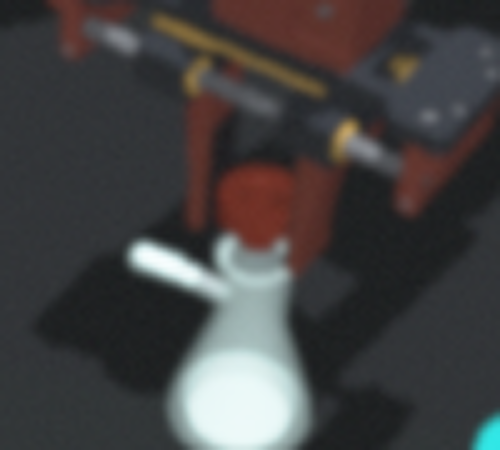

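The adapter at (258,205) is over the small rim at (253,258). Lowering.

Emit:
carry_out(gripper=[30,30,30,30,30,30,30,30], offset=[[-1.4,0,4],[-1.4,0,8],[-1.4,0,12],[-1.4,0,15],[-1.4,0,18],[-1.4,0,20],[-1.4,0,21.5],[-1.4,0,21.5]], turn=[0,0,0,0,0,0,0,0])

```text
time_s: 13.55
ee_pos: [566.7, 42.5, 108.6]
eef_rot: [-0.0, 0.992, 0.126, -0.0]
wrist_force: [0.3, -0.4, -0.6]
opening: 0.431
grasp_force: 15.0
```

Emit:
carry_out(gripper=[30,30,30], offset=[[0,0,0.7],[0,0,1.4],[0,0,1.4]], turn=[0,0,0])

```text
time_s: 13.85
ee_pos: [566.9, 42.5, 107.5]
eef_rot: [0.0, 0.992, 0.126, 0.0]
wrist_force: [-0.1, 0.5, 0.3]
opening: 0.428
grasp_force: 15.0
```

Emit:
carry_out(gripper=[30,30,30], offset=[[0,0,0.7],[0,0,1.3],[0,0,1.3]], turn=[0,0,0])

```text
time_s: 14.15
ee_pos: [567.4, 42.6, 106.8]
eef_rot: [0.0, 0.992, 0.126, 0.001]
wrist_force: [-0.8, -0.2, 6.1]
opening: 0.434
grasp_force: 15.0
```

Seated (6 N). I'll release and retreat to check it.

Emit:
carry_out(gripper=[41,48,58,58,58,58,58,58], offset=[[0,0,-0.6],[0,0,-0.6],[0,0,-0.6],[0,0,-15],[0,0,-50],[0,0,-100],[0,0,-160],[0,0,-160]], turn=[0,0,0,0,0,0,0,0])

```text
time_s: 14.95
ee_pos: [569.8, 42.7, 273.3]
eef_rot: [0.0, 0.992, 0.126, 0.005]
wrist_force: [-0.2, 0.7, 0.6]
opening: 0.66
grasp_force: 0.0
```

```bash
python3 -c "
from h import *
f,s=snap('w7');reds(f,s,117,400)
f=env.grab_frame('top'); cv2.imwrite('pics/t7.png',f['img'])
f=env.grab_frame('scene'); cv2.imwrite('pics/s7.png',cv2.resize(f['img'][160:320,320:500],None,fx=3.5,fy=3.5,interpolation=2))
to(447.4,-278.1,290)
"
```

```text
[428  14  25  24 415] [array([735.2, -20.2]), np.float64(9.5)]
[542  62  32  19 478] [array([ 729.3, -137.4]), np.float64(11.5)]
[   0  129   60   64 3196] [array([524.4, 330.6]), np.float64(33.1)]
[302 171  38  38 984] [array([567.8,  42.3]), np.float64(18.0)]
[ 381  235   51   83 1750] [array([492.2, -65.2]), np.float64(37.3)]
[ 213  242   47   76 1427] [array([448.6,  98.9]), np.float64(36.0)]
[ 556  280   84  118 5447] [array([ 466.3, -320.1]), np.float64(65.8)]
[403 353  21  38 460] [array([ 381.1, -117.5]), np.float64(20.8)]
t15.1 at [566.8  42.5 266.9] offset [-195.4  280.8  -23.3] F [ 0.3 -0.4 -0.7] open 57.9 grip 0.0
```

View pics/s7.png

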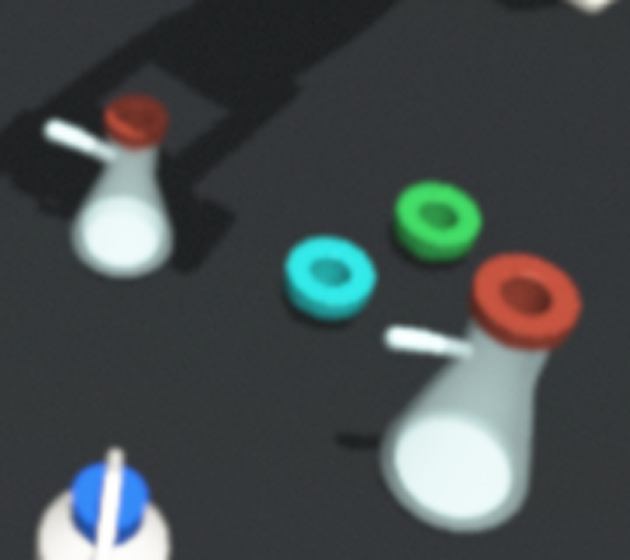

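Both adapters sit level on their rims, at crop (137,122) and (527,300). The funnels come next, and the large one first.

Emit:
carry_out(gripper=[82,82,82,82,82,82,82,82,82,82,82,82], offset=[[-195,281,-24],[-195,281,-24],[-195,281,-24],[-195,281,-24],[-195,281,-24],[-195,281,-24],[-195,281,-24],[-195,281,-24],[-195,281,-24],[-195,281,-24],[-195,281,-24],[-195,281,-24]], turn=[0,0,0,0,0,0,0,0,0,0,0,0])

```text
time_s: 16.3
ee_pos: [448.3, -277.1, 289.8]
eef_rot: [-0.0, 0.992, 0.127, -0.0]
wrist_force: [-0.0, -0.4, 0.0]
opening: 0.934
grasp_force: 0.0
```

```bash
cat >> h.py <<'E'
def whites(f,s,z,vmax=232,amin=600):
    P=cloud(f,*campose(f,s)); m=(P[...,2]>z-12)&(P[...,2]<z+12)
    n,l,st,c=cv2.connectedComponentsWithStats(m.astype(np.uint8))
    for i in range(1,n):
        if st[i,4]>amin and st[i,1]+st[i,3]<vmax: print(st[i],[np.round(k,1) for k in rim(f,l==i,z,s)])
E
python3 -c "
from h import *
f,s=snap('w8');whites(f,s,121);whites(f,s,105)
to(447.4,-278.1,102)
"
```

```text
[293 152  62  62 826] [array([ 448.6, -279.4]), np.float64(30.6)]
[ 297  157   55   53 2276] [array([ 444.4, -280.6]), np.float64(28.2)]
t16.4 at [ 448.3 -277.2  289.9] offset [ -1.1   0.7 187.9] F [-0.1  0.5  0.2] open 82.2 grip 0.0
```

View pics/w8.png

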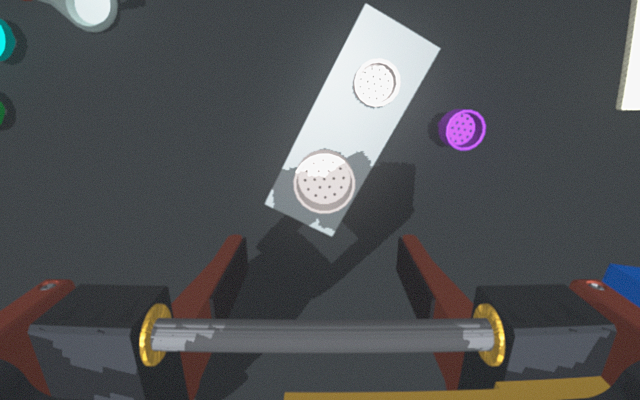

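The large white funnel is at (324,181), the small one at (376,83) and the purple one at (463,129). I'm descending on the large funnel at (448.6, −279.4).

Emit:
carry_out(gripper=[82,82,82,82,82,82,82,82], offset=[[-0.3,2.2,45],[-0.3,2.2,90],[-0.3,2.2,125],[-0.3,2.2,145],[-0.3,2.2,160],[-0.3,2.2,175],[-0.3,2.2,175],[-0.3,2.2,175]], turn=[0,0,0,0,0,0,0,0], grip_force=25)

```text
time_s: 17.15
ee_pos: [448.5, -280.1, 115.3]
eef_rot: [-0.0, 0.992, 0.126, -0.0]
wrist_force: [1.1, -0.4, -0.4]
opening: 0.933
grasp_force: 0.0
```

```bash
python3 -c "
from h import *
to(448.6,-279.4,102)
"
```

```text
t17.1 at [ 448.5 -280.1  115.3] offset [ 0.3 -0.6 13.3] F [ 1.1 -0.4 -0.4] open 82.0 grip 0.0
```

Emit:
carry_out(gripper=[82,82,82,50,50,50,50,50,50], offset=[[0.3,-0.4,8],[0.3,-0.4,13],[0.3,-0.4,13],[0.3,-0.4,13],[0.3,-0.4,13],[0.3,-0.4,13],[0.3,-0.4,13],[0.3,-0.4,13],[0.3,-0.4,13]], turn=[0,0,0,0,0,0,0,0,0])

```text
time_s: 18.05
ee_pos: [448.3, -279.6, 102.3]
eef_rot: [-0.0, 0.992, 0.126, -0.0]
wrist_force: [0.0, 3.9, 4.6]
opening: 0.705
grasp_force: 25.1
```

```bash
python3 -c "
from h import *
to(448.6,-279.4,102)
"
```

```text
t18.1 at [ 448.3 -279.6  102.3] offset [ 0.3 -0.2  0.3] F [0.  3.9 4.6] open 61.9 grip 25.1
```

Emit:
carry_out(gripper=[50,50,50,50,50,50,50,50,50,50,50,50], offset=[[0,0,-10],[0,0,-25],[0,0,-50],[0,0,-80],[0,0,-110],[0,0,-140],[0,0,-170],[0,0,-190],[0,0,-200],[6,-14,-200],[18,-41,-200],[35,-80,-200]], turn=[0,0,0,0,0,0,0,0,0,0,0,0])

```text
time_s: 19.25
ee_pos: [461.7, -192.9, 300.7]
eef_rot: [-0.0, 0.992, 0.124, -0.001]
wrist_force: [0.0, -0.4, -2.8]
opening: 0.702
grasp_force: 25.1
```

Emit:
carry_out(gripper=[50,50,50,50,50,50,50,50,50,50,50,50], offset=[[16,-36,0],[32,-73,0],[48,-109,0],[64,-146,0],[80,-182,0],[96,-219,0],[112,-255,0],[128,-292,0],[144,-328,0],[158,-360,0],[168,-383,0],[172,-392,0]], turn=[0,0,0,0,0,0,0,0,0,0,0,0])

```text
time_s: 20.45
ee_pos: [530.0, 231.2, 300.3]
eef_rot: [0.0, 0.992, 0.127, -0.001]
wrist_force: [0.2, -0.4, -1.8]
opening: 0.705
grasp_force: 25.1
```

```bash
python3 -c "
from h import *
f,s=snap('w9')
to(542.2,296.7,275)
"
```

```text
t20.5 at [530.4 231.3 300.5] offset [ 28.  -60.3  25.4] F [-0.6  0.7 -1.7] open 61.4 grip 25.1
```

View pics/w9.png

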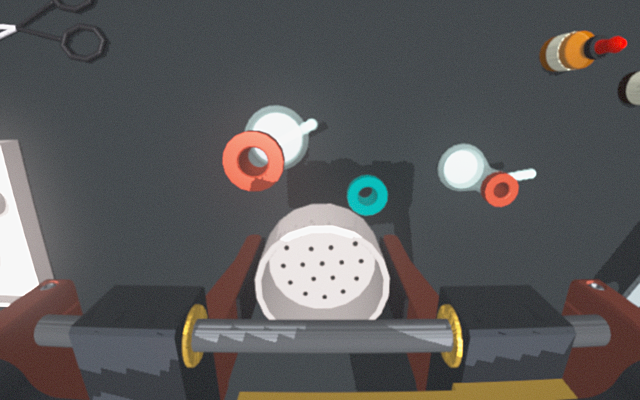

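The funnel is held upright at (322,270). The large adapter is at (253,161), so I'll move over it.

Emit:
carry_out(gripper=[50,50,50,50,50,50,50], offset=[[8,-16,3],[18,-38,10],[25,-54,18],[28,-60.3,26],[28,-60.3,32],[28,-60.3,32],[28,-60.3,32]], turn=[0,0,0,0,0,0,0])

```text
time_s: 21.2
ee_pos: [543.3, 293.3, 270.0]
eef_rot: [0.0, 0.992, 0.125, -0.0]
wrist_force: [0.2, 0.1, -2.1]
opening: 0.7
grasp_force: 25.1
```

```bash
python3 -c "
from h import *
f=np.load('w9.npy',allow_pickle=True).item(); reds(f,f['s'],164)
to(542.2,296.7,246)
f,s=snap('w10')
to(542.2,296.7,246)
f=env.grab_frame('scene'); P=proj(f,[[542.2,296.7,164],[542.2,296.7,190]]);print(P)
u,v=P[0].astype(int);cv2.imwrite('pics/s10.png',cv2.resize(f['img'][v-50:v+40,u-50:u+50],None,fx=5,fy=5,interpolation=2))"
```

```text
[594  35  34  20 461] [array([715.8,  29. ]), np.float64(11.0)]
[ 222  131   62   60 2613] [array([542.1, 296.5]), np.float64(26.7)]
[ 481  172   38   35 1001] [array([573.8,  73.7]), np.float64(16.6)]
t21.2 at [543.3 293.3 270. ] offset [-0.2 -3.6 24. ] F [ 0.2  0.1 -2.1] open 61.4 grip 25.1
t21.2 at [543.5 293.4 270.4] offset [-0.4 -3.5 24.4] F [ 0.6 -0.2 -2.3] open 61.7 grip 25.1
[[468.85202645 244.33189703]
 [472.79327842 234.81305976]]
```

View pics/s10.png

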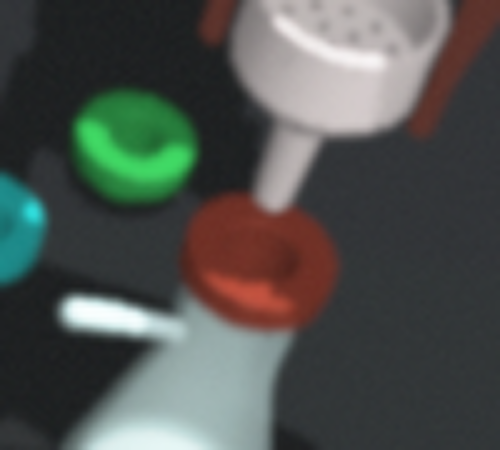

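The stem tip (272,205) is just above the adapter bore (262,262) and the funnel is upright. I'll make the small y correction and then lower.

Emit:
carry_out(gripper=[50,50,50,50,50,50,50,50,50,50,50,50], offset=[[-0.3,-3.2,0],[-0.3,-3.2,8],[-0.3,-3.2,18],[-0.3,-3.2,28],[-0.3,-3.2,38],[-0.3,-3.2,48],[-0.3,-3.2,56],[-0.3,-3.2,62],[-0.3,-3.2,66],[-0.3,-3.2,69],[-0.3,-3.2,70],[-0.3,-3.2,70]], turn=[0,0,0,0,0,0,0,0,0,0,0,0])

```text
time_s: 22.5
ee_pos: [542.4, 297.2, 200.3]
eef_rot: [-0.0, 0.992, 0.126, 0.0]
wrist_force: [1.5, -0.2, -2.1]
opening: 0.701
grasp_force: 25.1
```

```bash
python3 -c "
from h import *
to(542.2,296.6,197.3)"
```

```text
t22.5 at [542.4 297.2 200.3] offset [-0.3  0.5  3. ] F [ 1.5 -0.2 -2.1] open 61.6 grip 25.1
```

Emit:
carry_out(gripper=[50,50,50,50], offset=[[-0.2,0.3,1],[-0.2,0.3,2],[-0.2,0.3,2.7],[-0.2,0.3,2.7]], turn=[0,0,0,0])

```text
time_s: 22.9
ee_pos: [542.4, 296.9, 197.8]
eef_rot: [-0.0, 0.992, 0.126, 0.0]
wrist_force: [-0.1, -0.4, 0.9]
opening: 0.702
grasp_force: 25.1
```

Emit:
carry_out(gripper=[50,50,50], offset=[[0,0,0.4],[0,0,0.8],[0,0,0.8]], turn=[0,0,0])

```text
time_s: 23.2
ee_pos: [542.6, 297.1, 197.3]
eef_rot: [-0.0, 0.992, 0.126, 0.001]
wrist_force: [0.2, -0.7, 5.5]
opening: 0.703
grasp_force: 25.1
```

Emit:
carry_out(gripper=[64,68,74,82,82,82,82,82,82,82], offset=[[0,0,-0.6],[0,0,-0.6],[0,0,-0.6],[0,0,-0.6],[0,0,-10],[0,0,-35],[0,0,-75],[0,0,-120],[0,0,-150],[0,0,-150]], turn=[0,0,0,0,0,0,0,0,0,0])

```text
time_s: 24.2
ee_pos: [544.2, 297.9, 352.8]
eef_rot: [-0.002, 0.992, 0.126, 0.005]
wrist_force: [0.3, 0.6, 1.2]
opening: 0.933
grasp_force: 0.0
```

```bash
python3 -c "
from h import *
f,s=snap('w11');whites(f,s,216)
P=cloud(f,*campose(f,s)); print('rim z',np.nanpercentile(P[100:230,260:390,2],[90,97,99]))
to(553.7,-302.5,275)
"
```

```text
[ 288  161   68   68 1051] [array([542.3, 297.2]), np.float64(30.8)]
rim z [192.69602192 215.13145311 216.23749343]
t24.2 at [543.1 297.3 349.8] offset [-139.5  583.6   73.3] F [-0.3 -0.6 -0.2] open 81.6 grip 0.0
```

The large funnel's rim is at z=216, centred on (542.3, 297.2), so it is home and upright. Now for the small one.

Emit:
carry_out(gripper=[62,62,62,62,62,62,62,62,62,62,62,62], offset=[[-11,45,0],[-139.5,583.6,30],[-139.5,583.6,50],[-139.5,583.6,73],[-139.5,583.6,73],[-139.5,583.6,73],[-139.5,583.6,73],[-139.5,583.6,73],[-139.5,583.6,73],[-139.5,583.6,73],[-139.5,583.6,73],[-139.5,583.6,73]], turn=[0,0,0,0,0,0,0,0,0,0,0,0])

```text
time_s: 25.45
ee_pos: [551.1, -296.1, 273.0]
eef_rot: [-0.001, 0.992, 0.125, -0.001]
wrist_force: [0.6, 0.5, -0.1]
opening: 0.706
grasp_force: 0.0
```

```bash
python3 -c "
from h import *
to(553.7,-302.5,275)"
```

```text
t25.4 at [ 551.1 -296.1  273. ] offset [ 0.9  6.8 -2.1] F [ 0.6  0.5 -0.1] open 62.0 grip 0.0
```

Emit:
carry_out(gripper=[62,62,62], offset=[[1,6.8,-2],[1,6.8,-2],[1,6.8,-2]], turn=[0,0,0])

```text
time_s: 25.75
ee_pos: [554.6, -299.6, 276.1]
eef_rot: [-0.001, 0.992, 0.126, -0.001]
wrist_force: [-0.6, -0.3, 0.5]
opening: 0.702
grasp_force: 0.0
```

```bash
python3 -c "
from h import *
f,s=snap('w12');whites(f,s,105,232,200); print(proj(f,[[553.7,-302.5,105]],s))
to(553.7,-302.5,91)"
```

```text
[  0  72  15  33 353] [array([570.4,  26.6]), np.float64(11.5)]
[305 160  44  45 578] [array([ 555.9, -304.3]), np.float64(21.8)]
[[323.95097672 184.10838092]]
t25.8 at [ 554.8 -299.2  276.5] offset [ -1.7   3.1 185.5] F [-0.3 -0.3 -0.3] open 62.3 grip 0.0
```

Emit:
carry_out(gripper=[62,62,62,62,62,62,62,62], offset=[[-0.3,4.5,40],[-0.3,4.5,85],[-0.3,4.5,120],[-0.3,4.5,145],[-0.3,4.5,160],[-0.3,4.5,166],[-0.3,4.5,166],[-0.3,4.5,166]], turn=[0,0,0,0,0,0,0,0], grip_force=20)

```text
time_s: 26.6
ee_pos: [556.8, -305.4, 112.3]
eef_rot: [0.001, 0.992, 0.126, 0.001]
wrist_force: [0.5, 0.4, 0.6]
opening: 0.706
grasp_force: 0.0
```

```bash
python3 -c "
from h import *
f,s=snap('w13'); to(555.7,-304.1,90)
"
```

```text
t26.6 at [ 556.8 -305.6  112.5] offset [-0.7 -1.8 22.5] F [ 0.3 -0.2 -0.5] open 62.1 grip 0.0
```

Emit:
carry_out(gripper=[62,62,62,62], offset=[[-0.6,-1.4,10],[-0.6,-1.4,18],[-0.6,-1.4,22.3],[-0.6,-1.4,22.3]], turn=[0,0,0,0])

```text
time_s: 27.05
ee_pos: [554.3, -303.8, 87.5]
eef_rot: [-0.001, 0.992, 0.126, -0.001]
wrist_force: [-0.1, -0.7, 0.7]
opening: 0.708
grasp_force: 0.0
```

```bash
python3 -c "
from h import *
to(555.7,-304.1,90)
"
```

```text
t27.1 at [ 554.3 -303.8   87.5] offset [ 1.3  0.6 -2.5] F [-0.1 -0.7  0.7] open 62.2 grip 0.0
```

Emit:
carry_out(gripper=[62,62,35,35,35,35,35,35,35], offset=[[1,0.4,-2],[1,0.4,-2],[1,0.4,-2],[1,0.4,-2],[1,0.4,-2],[1,0.4,-2],[1,0.4,-2],[1,0.4,-2],[1,0.4,-2]], turn=[0,0,0,0,0,0,0,0,0])

```text
time_s: 27.95
ee_pos: [556.0, -304.2, 90.7]
eef_rot: [0.0, 0.992, 0.126, 0.0]
wrist_force: [-0.4, -0.3, 1.8]
opening: 0.501
grasp_force: 20.0
```

```bash
python3 -c "
from h import *
to(567.7,42.3,230)
"
```

```text
t27.9 at [ 556.  -304.2   90.7] offset [  97.7 -332.7 -139.3] F [-0.4 -0.3  1.8] open 44.0 grip 20.0
```

Emit:
carry_out(gripper=[35,35,35,35,35,35,35,35,35,35,35,35], offset=[[0,0,-10],[0,0,-25],[0,0,-50],[0,0,-80],[0,0,-110],[0,0,-135],[2,-6,-150],[8,-26,-155],[17,-56,-155],[26,-88,-155],[36,-121,-155],[46,-155,-155]], turn=[0,0,0,0,0,0,0,0,0,0,0,0])

```text
time_s: 29.15
ee_pos: [560.7, -139.8, 244.6]
eef_rot: [-0.001, 0.992, 0.126, -0.001]
wrist_force: [0.1, -0.2, -0.3]
opening: 0.495
grasp_force: 20.0
```

Emit:
carry_out(gripper=[35,35,35,35,35,35,35,35,35], offset=[[10,-34,0],[20,-68,0],[29,-100,0],[38,-130,0],[45,-154,0],[50,-170,0],[52,-177,0],[52,-177,0],[52,-177,0]], turn=[0,0,0,0,0,0,0,0,0])

```text
time_s: 30.05
ee_pos: [567.9, 41.3, 245.4]
eef_rot: [0.0, 0.992, 0.125, -0.0]
wrist_force: [-0.4, 0.1, -0.9]
opening: 0.5
grasp_force: 20.0
```

```bash
python3 -c "
from h import *
f,s=snap('w14');reds(f,s,117,260)
P=cloud(f,*campose(f,s)); m=(P[...,2]>235); 
to(567.7,42.3,200)
f=env.grab_frame('scene'); s=env.read_state(); p=s['ee_pos']; P=proj(f,[[567.7,42.3,117],p-[0,0,65.7]]);print(P)
u,v=P[0].astype(int);u0,v0=u-50,v-60;print(u0,v0);cv2.imwrite('pics/s14.png',cv2.resize(f['img'][v0:v0+110,u0:u0+100],None,fx=5,fy=5,interpolation=2))
to(567.7,42.3,200)
"
```

```text
[438   0  28  27 528] [array([734.6, -19.6]), np.float64(9.6)]
[561  54  38  21 594] [array([ 728.7, -135.9]), np.float64(11.9)]
[   0  129   33   69 1592] [array([525. , 321.8]), np.float64(24.0)]
[ 299  174   42   41 1197] [array([568. ,  42.5]), np.float64(18.0)]
t30.1 at [568.   40.9 245.5] offset [ 0.  -1.4 45.5] F [ 1.2 -0.3 -0.1] open 43.6 grip 20.0
[[357.66236154 192.9405261 ]
 [359.564946   170.21982084]]
307 132
t30.1 at [568.1  40.8 245.5] offset [-0.  -1.6 45.5] F [-1.  -0.2 -0.3] open 43.7 grip 20.0
```

Emit:
carry_out(gripper=[35,35,35,35,35,35,35,35,35], offset=[[0,-1.5,15],[0,-1.5,35],[0,-1.5,50],[0,-1.5,59],[0,-1.5,60],[0,-1.5,60],[0,-1.5,64],[0,-1.5,67],[0,-1.5,67]], turn=[0,0,0,0,0,0,0,0,0])

```text
time_s: 31.05
ee_pos: [567.7, 43.2, 178.5]
eef_rot: [-0.0, 0.992, 0.126, -0.0]
wrist_force: [0.3, 0.3, 0.1]
opening: 0.497
grasp_force: 20.0
```

```bash
python3 -c "
from h import *
to(567.9,42.4,143.7)
"
```

```text
t31.1 at [567.7  43.2 178.5] offset [ 0.   0.8 34.8] F [0.3 0.3 0.1] open 43.6 grip 20.0
```

The tip is about 4 mm into the bore with no contact force. Continuing.

Emit:
carry_out(gripper=[35,35,35,35,35,35,35,35,35], offset=[[0,0.6,4],[0,0.6,9],[0,0.6,15],[0,0.6,21],[0,0.6,26],[0,0.6,30],[0,0.6,32],[0,0.6,33],[0,0.6,33]], turn=[0,0,0,0,0,0,0,0,0])

```text
time_s: 31.95
ee_pos: [568.0, 42.6, 145.5]
eef_rot: [-0.0, 0.992, 0.126, 0.0]
wrist_force: [0.1, -0.5, -1.1]
opening: 0.495
grasp_force: 20.0
```

Emit:
carry_out(gripper=[35,35,35], offset=[[0,0,0.7],[0,0,1.3],[0,0,1.3]], turn=[0,0,0])

```text
time_s: 32.25
ee_pos: [568.1, 42.6, 144.4]
eef_rot: [0.0, 0.992, 0.126, 0.0]
wrist_force: [0.3, -0.6, 0.7]
opening: 0.495
grasp_force: 20.0
```

Emit:
carry_out(gripper=[35,35,35], offset=[[0,0,0.6],[0,0,1.1],[0,0,1.1]], turn=[0,0,0])

```text
time_s: 32.55
ee_pos: [568.4, 42.7, 143.7]
eef_rot: [0.0, 0.992, 0.126, 0.001]
wrist_force: [-0.3, 0.3, 4.9]
opening: 0.5
grasp_force: 20.0
```

Home (5 N). I'll release and retreat.

Emit:
carry_out(gripper=[46,50,56,62,62,62,62,62,62,62], offset=[[0,0,-0.6],[0,0,-0.6],[0,0,-0.6],[0,0,-0.6],[0,0,-10],[0,0,-35],[0,0,-75],[0,0,-120],[0,0,-150],[0,0,-150]], turn=[0,0,0,0,0,0,0,0,0,0])

```text
time_s: 33.55
ee_pos: [570.5, 42.8, 298.9]
eef_rot: [0.0, 0.992, 0.126, 0.005]
wrist_force: [0.2, -0.7, 0.5]
opening: 0.704
grasp_force: 0.0
```

```bash
python3 -c "
from h import *
f,s=snap('w15');whites(f,s,158,260,300)
P=cloud(f,*campose(f,s)); print('rim z',np.nanpercentile(P[140:215,290:355,2],[90,97,99]))
f=env.grab_frame('scene');cv2.imwrite('pics/s15.png',cv2.resize(f['img'][100:370,220:540],None,fx=2.2,fy=2.2,interpolation=2))
to(0,0,0)"
```

```text
[  31  126   50   59 1314] [array([545.9, 288.4]), np.float64(22.4)]
[296 170  48  48 704] [array([568.5,  43.1]), np.float64(21.9)]
rim z [152.90010781 158.42242052 159.09970467]
t33.6 at [567.9  42.6 294. ] offset [-561.1 -100.3  293.1] F [-0.3  0.4  0.2] open 61.9 grip 0.0
```

View pics/s15.png

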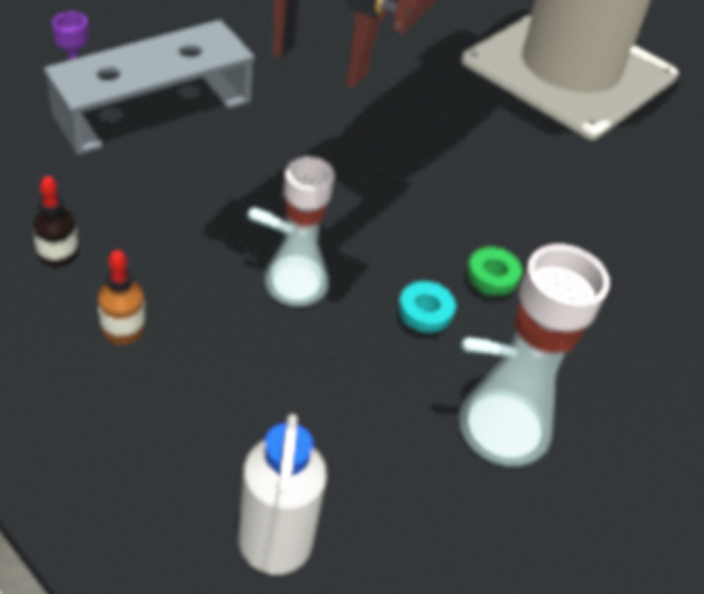

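Both funnels stand upright in their adapters (small at (309,180), large at (562,280)). Bottles and look-alikes are undisturbed and the gripper is clear, so I'm handing in.

```bash
python3 -c "
from h import *
print(env.job_done())"
```

```text
the job is handed in; nothing more can be done
None
```

Both adapters are seated and both funnels stand upright and fully home in their flasks, with the bottles and look-alikes untouched; I handed the job in at about 34 s of the 141 s limit, and no verdict was returned.

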